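# Swap the stamp at the back of a single-file stamp rail

## Robot

A 6-joint arm with a two-finger parallel gripper is mounted at the origin on the work surface; the furniture and walls round the work are solid. World frame = base frame: x ahead of the robot, y to its left, z up, the work surface at z = 0. Lengths are in m, angles in rad, forces in N, time in s.
With the tool pointing down it reaches from about 0.375 to 0.9 m from the base axis. Payload 3.1 kg.
Tool frame: the origin (TCP) lies at the very end of the fingers, on their centre line; the grasp point (between the pads) lies 19 mm behind it; z points along the fingers, y is the line along which they close (so a half turn about z gives the same grasp; the last joint's range is limited). The gripper opens to 85 mm and grips with 20 to 120 N. Pads are 22 mm wide; open, the fingers measure 114 mm over their backs; the gripper's body (76 mm by 85 mm) begins 54 mm behind the grasp point. The pads swing forward as they close: fully open they stand 13 mm farther back than shut.
Start: joints at [-1.357, 0.527, 1.433, -0, 1.181, -0.178], TCP at [0.239, -0.578, 0.231] pointing down, gripper open.
Joint ranges: [-3.08, 3.08], [-0.75, 2.2], [0.22, 2.44], [-1.43, 4.57], [0, 2.65], [-2.85, 2.85]. Speed limits (rad/s): [2.79, 2.79, 3.14, 3.14, 3.14, 3.14].

## Interface

Orientations are given as a unit quaternion [x, y, z, w].
In Python, from station import sense, snapshot, camera_params, sign_off gives the robot as it stands.
- The arm moves only by the shell command python3 -m handwheel 'ROWS' [OPENING] [FORCE]. ROWS is JSON, a list that holds one entry, the list of rows, each a list of 4 numbers: the shift along the tool's x, y, z in units of 25 mm (1.0 is 25 mm), then the turn about the tool's z in units of 6 degrees (1.0 is 6 degrees). A call has 1 to 20 rows; each row shifts and turns the commanded pose from where the row before left it, along the tool's axes as they then stand; what a row does not reach is not made up. A row lasts 1/8 s, in which the tool goes at most 62.5 mm and 10.7 degrees, less where a joint would pass 70% of its speed; a pose out of reach is approached as far as the arm can. A call is refused whole if a number of a shift passes 1 or a number of a turn 1, either way. A call with a gripper value outside its range is refused whole. OPENING is the finger opening in mm, from 0 to 85.4, set as the call begins (- or left out, the last holds). The fingers move at their own pace and stop on an object; FORCE is the grip in N (left out, the last holds). Time passes only in rows, so rows that do not move let the fingers close. It gives the time, the measured TCP pose, the force, the opening and the grip force at its end, in the units of the state.
- sense(): the state, without advancing time (a new reading comes with each control period).
- snapshot(name): name is "scene" or "top" or "wrist"; returns (picture, depth): 480x640x3 uint8, red, green, blue; 480x640 float32, m along the optical axis (not along the pixel's ray), 0 where there is no reading.
- camera_params(name): a dict with "mtx" (3x3 intrinsics, pixels), "D" ([k1, k2, p1, p2, k3] as OpenCV has them; the pictures are not rectified), "extrinsics" (4x4, takes a point from camera to world coordinates); the wrist camera has in their place "hand_eye" (4x4, takes a point from camera to tool coordinates, whose origin is the TCP and whose axes are the flange's). Camera axes: x right, y up, looking along -z (the intrinsics and any distortion apply to the point x, -y, -z); pixel columns grow to the right and rows downward; lengths in m; the calibration is good to about 2 mm. A picture is of the moment at which its call begins: read the wrist's pose just before it. camera_params takes no time and is no camera call.
- sign_off(): hands the job in; it is judged then, once.
The state is a dict: "t": time; "q": joint angles; "qd": joint speeds; "tau": joint torques, N m; "tcp_pos": TCP position; "tool_rot": TCP orientation; "force": force on the tool from outside, world axes, zero at the start; "ft_torque": the same for the moment, N m; "finger_gap": opening from 0.0 (shut) to 1.0 (fully open); "gripper_force": force on a finger pad.
Only numpy, scipy, OpenCV 4.12 (cv2) and the standard library are available. Lean on these libraries where they do the work, as an engineer would, in place of code of your own. Each camera call takes 0.05 s, during which the arm holds its last target. There are 200 camera calls.

## Task

I need the round stamp, which stands at the back of the stamp rail: slide the two stamps in front of it out of the rail's open end and stand both aside on the grey felt mat, then bring the round stamp out and stand it on the middle of the ink pad. Put the square stamp, which is waiting on the mat, away in the rail's back place where the round one was, and then slide the other two back in, each to the place it came from and turned as it was. Keep the stamps upright all the time.

Things in the scene. Friction and masses are not known exactly. Their poses are not given: they have to be found in the camera images.
- stamp_rail: Fixed wooden channel, stamps in single file; open flared end at its -x, back stop at x +92 mm. Origin on the desk under the middle place, x along it. Floor 6 mm up, 68 wide inside. Lips (26 to 30 mm up, slot 34 wide for stems, from x -80 on) keep bases down: stamps only slide along x, with 6 mm play upward. Places: back x +58, middle 0, front -50, at y 0. Lift once a stamp's centre is past x -135.
- mat: Fixed flat grey felt mat, 220 (its x) x 100 (its y) mm, 4 mm thick. Origin: centre of its underside, on the desk top. It lies left or right of the rail; the ink pad lies on the other side.
- ink_pad_open: Fixed open ink pad: black tray 84 (x) x 112 (y) mm with a flat dark blue felt of 74 x 102 mm, whose top is 12 mm above the desk; its lid lies folded open flat on the desk on its +x side (to x = +126 mm, 7 mm high). Origin: on the desk top under the middle of the felt.
- pear_stamp: Loose rubber stamp with a narrow oblong pale wooden base, 28 (x) x 56 (y) x 12 mm, and a reddish turned pear-shaped knob; 67 mm tall, about 50 g. Origin: centre of the underside, z up. Stem 18 mm thick; knob 34 to 67 mm above the underside, 26 mm thick at most; grip it about 52 mm up. Starts in the rail in the front or the middle place, its long side across the channel.
- ball_stamp: Loose rubber stamp with a broader oblong pale wooden base, 36 (x) x 56 (y) x 13 mm, on black rubber, and a dark ball knob; 65 mm tall, about 70 g. Origin: centre of the underside, z up. Stem 16 mm thick; ball 33 mm thick at its widest, 49 mm above the underside: grip it there. Starts in the rail in the other of the front and middle places, its long side across the channel.
- round_stamp: Loose rubber stamp with a round base 54 mm across and 13 mm high and a tall straight dark handle with a thin brass ring; 78 mm tall, about 80 g. Origin: centre of the underside, z up. Handle 23 to 25 mm thick from 36 to 78 mm above the underside: grip it about 55 mm up. Starts in the back place of the rail.
- square_stamp: Loose rubber stamp with a square base 48 x 48 x 13 mm and a dark square block handle, 28 x 28 mm, parallel to the base and 33 to 67 mm above the underside; about 70 g. Origin: centre of the underside, z up. Grip the block about 52 mm up, square to its sides. Starts standing somewhere on the mat, turned a little.
Mind the look-alikes: they are no part of the job. What is shaped like the square_stamp but green is not meant.

How it is judged:
On the way, in this order (a step that is already met when the one before it is completed fails the run):
1. the two front stamps, with the pear knob and the ball knob, are both out of the rail and stand released on the mat (x of pear_stamp in the frame of mat between -0.105 and 0.105 m and y of pear_stamp in the frame of mat between -0.045 and 0.045 m and z of pear_stamp in the frame of mat between -0.002 and 0.012 m and angle between each of pear_stamp, ball_stamp's own z axis and vertical below 0.12 rad and linear speed of each of pear_stamp, ball_stamp below 0.02 m/s and contact force between each of pear_stamp, ball_stamp and the fingers below 0.2 N and x of ball_stamp in the frame of mat between -0.105 and 0.105 m and y of ball_stamp in the frame of mat between -0.045 and 0.045 m and z of ball_stamp in the frame of mat between -0.002 and 0.012 m), for 0.2 s.
2. the round stamp stands released on the middle of the ink pad's felt (horizontal distance between round_stamp and ink_pad_open below 0.015 m and z of round_stamp in the frame of ink_pad_open between 0.008 and 0.018 m and angle between round_stamp's own z axis and vertical below 0.12 rad and linear speed of round_stamp below 0.02 m/s and contact force between round_stamp and the fingers below 0.2 N), for 0.2 s.
At the end, for the whole second after the job is handed in: Round stamp on the felt within 15 mm of its middle; square stamp in the rail's back place, within 15 mm along the rail; pear and ball stamps in the rail within 15 mm of where each started, long side across (0.3 rad); all upright within 0.12 rad, released and at rest (all of step 2 and x of square_stamp in the frame of stamp_rail between 0.043 and 0.073 m and y of square_stamp in the frame of stamp_rail between -0.015 and 0.015 m and z of square_stamp in the frame of stamp_rail between 0.002 and 0.012 m and angle between each of square_stamp, pear_stamp, ball_stamp's own z axis and vertical below 0.12 rad and linear speed of each of square_stamp, pear_stamp, ball_stamp below 0.02 m/s and contact force between each of square_stamp, pear_stamp, ball_stamp and the fingers below 0.2 N and distance of each of pear_stamp, ball_stamp from where it was at the start of the episode below 0.015 m and angle between the y axis of each of pear_stamp, ball_stamp and the y axis of stamp_rail, either way round below 0.3 rad); the robot touches nothing.
It fails at once if a stamp is tipped over (tilted by more than 0.6 rad) (angle between any of pear_stamp, ball_stamp, round_stamp, square_stamp's own z axis and vertical above 0.6 rad).
It also fails if it takes over 134 s, if anything falls off the work surface, if the arm or the gripper's body presses on something with over 40 N, if the wrist force passes 120 N, or if a joint passes its speed limit or range.

## Working session

There is one attempt and no reset: what is moved stays moved. The work goes in short steps, Python scripts to look and compute and a shell command to move; the robot and the scene stay as the last step left them, time stands still between calls to the robot, and variables do not carry over. Pictures are saved under pics/ and viewed, at most 14 in all, crops included, and the job is handed in when it is done.

```bash
ls; mkdir -p pics; cat > h.py <<'E'
import numpy as np, cv2
from station import sense, snapshot, camera_params
from scipy.spatial.transform import Rotation as R
def cam(name,s=None):
    p=camera_params(name); K=np.array(p["mtx"],float); D=np.array(p["D"],float)
    if name=="wrist":
        s=s or sense(); T=np.eye(4); T[:3,:3]=R.from_quat(s["tool_rot"]).as_matrix(); T[:3,3]=s["tcp_pos"]
        E=T@np.array(p["hand_eye"])
    else: E=np.array(p["extrinsics"])
    return K,D,E
def ray(c,uv):
    K,D,E=c
    u=cv2.undistortPoints(np.array(uv,float).reshape(-1,1,2),K,D).reshape(-1,2)
    d=np.c_[u[:,0],-u[:,1],-np.ones(len(u))]@E[:3,:3].T
    return E[:3,3],d
def plane(c,uv,z):
    o,d=ray(c,uv); return o+d*((z-o[2])/d[:,2])[:,None]
def proj(c,P):
    K,D,E=c; q=(np.atleast_2d(P)-E[:3,3])@E[:3,:3]; q=q*[1,-1,-1]
    return cv2.projectPoints(q,np.zeros(3),np.zeros(3),K,D)[0].reshape(-1,2)
def tri(rays):
    A=np.zeros((3,3));b=np.zeros(3)
    for o,d in rays:
        d=d.reshape(3)/np.linalg.norm(d); M=np.eye(3)-np.outer(d,d); A+=M;b+=M@o
    return np.linalg.solve(A,b)
def depthpts(c,depth,uv):
    K,D,E=c; uv=np.array(uv).reshape(-1,2); z=depth[uv[:,1].astype(int),uv[:,0].astype(int)]
    u=cv2.undistortPoints(uv.astype(float).reshape(-1,1,2),K,D).reshape(-1,2)
    return (np.c_[u[:,0]*z,-u[:,1]*z,-z])@E[:3,:3].T+E[:3,3]
def shot(name,fn):
    s=sense(); im,d=snapshot(name); cv2.imwrite(f"pics/{fn}.png",im[:,:,::-1]); np.savez(f"pics/{fn}.npz",d=d,im=im,K=cam(name,s)[0],D=cam(name,s)[1],E=cam(name,s)[2]); return im,d,cam(name,s)
def load(fn):
    z=np.load(f"pics/{fn}.npz"); return z["im"],z["d"],(z["K"],z["D"],z["E"])
E
python3 - <<'E'
from h import *
s=sense();print(s)
for n in("scene","top","wrist"):
    im,d,c=shot(n,n+"0"); print(n,c[2].round(3).tolist(),c[0].round(0).tolist(),c[1])
E
```

```text
pics
{'t': 0.0, 'q': array([-1.35748676e+00,  5.28447780e-01,  1.43394495e+00,  1.56365174e-05,
        1.18141318e+00, -1.78505838e-01]), 'qd': array([ 0.00074029, -0.00017988, -0.00195389,  0.00017376, -0.00061707,
        0.00029137]), 'tau': array([-1.45212904e-03, -4.42357314e+01, -1.78023434e+01, -4.64202676e-04,
        8.43291578e-03, -3.95292503e-06]), 'tcp_pos': array([ 0.23853515, -0.57688779,  0.23033137]), 'tool_rot': array([ 9.80871362e-01,  1.94653916e-01, -1.20277930e-05, -1.10658634e-03]), 'force': array([0.56688335, 0.22083695, 0.45982439]), 'ft_torque': array([0.02755559, 0.05339606, 0.01067518]), 'gripper_force': 0.0, 'finger_gap': 0.9978291997644836}
scene [[-0.49, 0.513, -0.705, -0.435], [-0.872, -0.307, 0.382, 0.348], [-0.02, 0.802, 0.598, 0.764], [0.0, 0.0, 0.0, 1.0]] [[604.0, 0.0, 323.0], [0.0, 604.0, 241.0], [0.0, 0.0, 1.0]] [-0.12282894  0.          0.          0.          0.        ]
top [[0.0, 0.999, -0.046, 0.388], [-1.0, 0.001, 0.012, -0.129], [0.012, 0.046, 0.999, 0.875], [0.0, 0.0, 0.0, 1.0]] [[523.0, 0.0, 319.0], [0.0, 523.0, 232.0], [0.0, 0.0, 1.0]] [-0.01431505  0.          0.          0.          0.        ]
wrist [[0.382, 0.884, 0.27, 0.307], [-0.924, 0.366, 0.11, -0.548], [-0.002, -0.291, 0.957, 0.374], [0.0, 0.0, 0.0, 1.0]] [[336.0, 0.0, 318.0], [0.0, 336.0, 241.0], [0.0, 0.0, 1.0]] [-0.04400378  0.          0.          0.          0.        ]
```

View pics/top0.png

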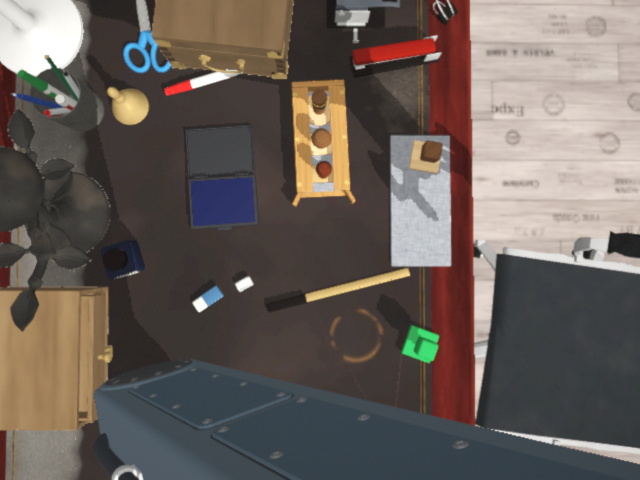

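View pics/scene0.png

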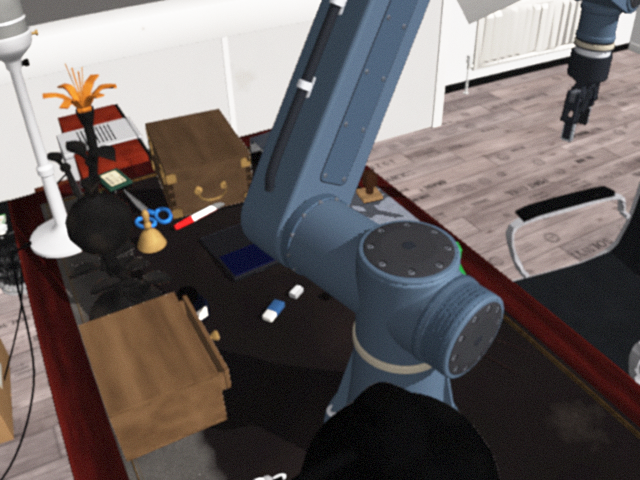

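The top view shows the rail at about (320,140), with its open end toward the robot (row 200). Knobs are at (323,169), (320,138) and (320,100). The mat is at (420,200) with the dark-block stamp at (428,155), and the pad felt is at (223,201). There are two candidates for the square stamp: the dark-brown one on the mat (428,155) and the green one (421,344). The first fits because the green one is excluded. I'll enlarge to confirm.

```bash
python3 - <<'E'
from h import *
im,d,c=load("top0")
cv2.imwrite("pics/crop0.png",cv2.resize(im[70:275,180:460,::-1],None,fx=2.85,fy=2.85,interpolation=cv2.INTER_CUBIC))
h=cv2.cvtColor(im,cv2.COLOR_RGB2HSV)
def rect(m,roi,z,name):
    M=np.zeros(m.shape,np.uint8);a,b,e,f=roi;M[b:f,a:e]=m[b:f,a:e]
    M=cv2.morphologyEx(M,cv2.MORPH_CLOSE,np.ones((9,9)))
    k=max(cv2.findContours(M,0,2)[0],key=cv2.contourArea)
    w=plane(c,k.reshape(-1,2),z)[:,:2]
    r=cv2.minAreaRect(w.astype(np.float32));print(name,np.round(r[0],4),np.round(r[1],4),round(r[2],2))
H,S,V=h[...,0],h[...,1],h[...,2]
blue=((H>105)&(H<135)&(S>120)&(V>40)).astype(np.uint8)
rect(blue,(180,165,265,235),.012,"felt")
grey=((S<40)&(V>90)).astype(np.uint8)
rect(grey,(385,130,455,270),.004,"mat")
wood=((H>8)&(H<28)&(S>60)&(V>120)).astype(np.uint8)
rect(wood,(285,75,360,210),.03,"rail")
rect(wood,(400,130,450,178),.017,"sqbase")
for n,uv in dict(mat=(420,250),desk=(270,250),k1=(323,168),k2=(320,137),k3=(320,95),sq=(430,149),lipL=(302,140),lipR=(342,140),felt=(223,201)).items(): print(n,depthpts(c,d,[uv]).round(4))
E
```

```text
felt [0.4793 0.0214] [0.0721 0.1003] 4.14
mat [ 0.4822 -0.3078] [0.2206 0.1012] 0.17
rail [ 0.5741 -0.1402] [0.2044 0.1024] 3.15
sqbase [ 0.5535 -0.3144] [0.0485 0.0486] 80.11
mat [[ 0.3987 -0.3071  0.0034]]
desk [[ 0.3987 -0.0569  0.0017]]
k1 [[ 0.5246 -0.1439  0.0714]]
k2 [[ 0.5725 -0.1392  0.0734]]
k3 [[ 0.6347 -0.1391  0.0853]]
sq [[ 0.5546 -0.31    0.0721]]
lipL [[ 0.5777 -0.1104  0.029 ]]
lipR [[ 0.5775 -0.1756  0.0308]]
felt [[0.4793 0.02   0.0136]]
```

View pics/crop0.png

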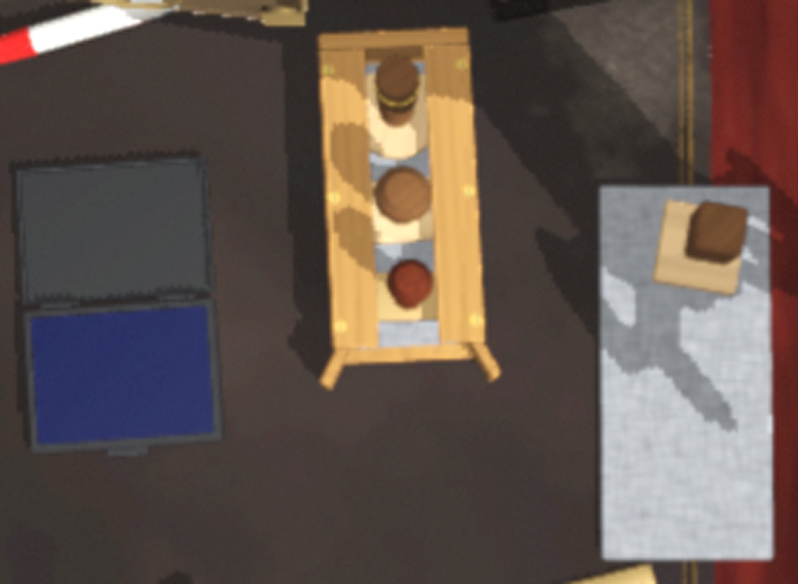

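The crop shows the front stamp with the red pear knob at (410,283), the middle one with the brown ball at (403,193) and the round one with the brass ring at (397,90). The stamp on the mat, with a dark-brown block at (717,232), is the square one. The heights from depth agree with the text. Next is a wrist view over the rail.

```bash
python3 -m handwheel '[[[0,0,0,0.8],[0,0,0,0.8],[0,0,0,0.8],[0,0,0,0.8],[0.83,-0.97,-0.05,0],[0.83,-0.97,-0.05,0],[0.83,-0.97,-0.05,0],[0.83,-0.97,-0.05,0],[0.83,-0.97,-0.05,0],[0.83,-0.97,-0.05,0],[0.83,-0.97,-0.05,0],[0.83,-0.97,-0.05,0],[0.83,-0.97,-0.05,0],[0.83,-0.97,-0.05,0],[0.83,-0.97,-0.05,0],[0.83,-0.97,-0.05,0],[0.83,-0.97,-0.05,0],[0.83,-0.97,-0.05,0],[0,0,0,0],[0,0,0,0]]]' 85
python3 - <<'E'
from h import *
s=sense();print(s['tcp_pos'],R.from_quat(s['tool_rot']).as_matrix().round(4).tolist())
shot("wrist","w1")
E
```

```text
t: 2.65
tcp_pos: [0.5091, -0.2224, 0.2486]
tool_rot: [1.0, 0.029, -0.0, 0.0]
force: [-0.0, -0.2, -0.4]
finger_gap: 0.998
gripper_force: 0.0
[ 0.5090816  -0.22235992  0.24856311] [[0.9984, 0.057, -0.0008], [0.057, -0.9984, -0.0001], [-0.0008, 0.0, -1.0]]
```

View pics/w1.png

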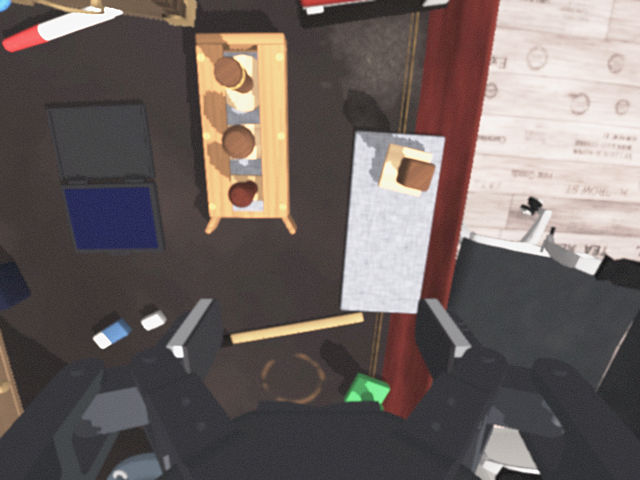

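The wrist view shows the rail at (245,125) with knobs at (230,72), (238,142) and (242,193). The mat is at (395,220) with the square stamp at (410,172), and the felt is at (113,217). I'll triangulate the knobs and rectangles between the top and wrist views.

```bash
cat > meas.py <<'E'
from h import *
def masks(im):
    h=cv2.cvtColor(im,cv2.COLOR_RGB2HSV);H,S,V=[h[...,i].astype(int) for i in range(3)]
    return dict(dark=((S>90)&(V>40)&((H<18)|(H>170))&(V<175)&~((H>10)&(V>150))),
      wood=(H>8)&(H<28)&(S>60)&(V>140),blue=(H>105)&(H<135)&(S>120)&(V>30),grey=(S<40)&(V>90))
def comp(m,roi,cl=0):
    M=np.zeros(m.shape,np.uint8);a,b,e,f=roi;M[b:f,a:e]=m[b:f,a:e]
    if cl: M=cv2.morphologyEx(M,cv2.MORPH_CLOSE,np.ones((cl,cl)))
    return max(cv2.findContours(M,0,1)[0],key=cv2.contourArea).reshape(-1,2)
def rect(c,k,z):
    r=cv2.minAreaRect(plane(c,k,z)[:,:2].astype(np.float32)); return np.round(r[0],4),np.round(r[1],4),round(r[2],2)
E
python3 - <<'E'
from meas import *
top=load("top0");w=load("w1");mt,mw=masks(top[0]),masks(w[0])
R0=dict(pear=((314,158,332,180),(228,178,258,210)),ball=((308,126,332,150),(222,122,256,160)),round=((310,86,330,115),(212,54,246,88)),sq=((418,138,444,164),(396,155,436,195)))
for n,(a,b) in R0.items():
    ka,kb=comp(mt["dark"],a),comp(mw["dark"],b)
    ca,cb=cv2.minEnclosingCircle(ka)[0],cv2.minEnclosingCircle(kb)[0]
    P=tri([ray(top[2],[ca]),ray(w[2],[cb])]); print(n,cv2.boundingRect(ka),cv2.boundingRect(kb),P.round(4),"err px",(proj(top[2],P)-ca).round(1),(proj(w[2],P)-cb).round(1))
print("felt",rect(top[2],comp(mt["blue"],(180,165,265,235),5),.012),rect(w[2],comp(mw["blue"],(50,175,170,258),5),.012))
print("mat",rect(top[2],comp(mt["grey"],(385,130,455,270),9),.004),rect(w[2],comp(mw["grey"],(335,125,450,320),15),.004))
print("sqb",rect(top[2],comp(mt["wood"],(400,130,450,178),5),.017),rect(w[2],comp(mw["wood"],(370,135,440,205),5),.017))
print("rail",rect(w[2],comp(mw["wood"],(190,25,300,220),15),.03))
# rail outer side edges + back in both views at z=.03
for n,(im,d,c),m,rows,us in(("top",top,mt,range(95,190,4),(285,360)),("w",w,mw,range(60,205,4),(190,300))):
    L=[];Rr=[]
    for v in rows:
        x=np.where(m["wood"][v,us[0]:us[1]])[0]+us[0]
        if len(x)>5:L.append((x.min()-.5,v));Rr.append((x.max()+.5,v))
    for k in(L,Rr):
        p=plane(c,k,.03)[:,:2]; f=np.polyfit(p[:,0],p[:,1],1); r=p[:,1]-np.polyval(f,p[:,0]); g=abs(r)<.003; f=np.polyfit(p[g,0],p[g,1],1)
        print(n,"edge yaw",np.degrees(np.arctan(f[0])).round(2),"y at .57",np.polyval(f,.57).round(4),g.sum(),len(g))
E
```

```text
pear (316, 161, 16, 17) (229, 181, 29, 26) [ 0.5266 -0.1444  0.0507] err px [[-0.4 -0.3]] [[0.6 0.4]]
ball (311, 129, 19, 19) (222, 126, 33, 29) [ 0.577  -0.1397  0.0531] err px [[-0.3 -0.4]] [[0.6 0.6]]
round (310, 86, 19, 20) (217, 63, 20, 19) [ 0.633  -0.1382  0.092 ] err px [[0.5 1. ]] [[-1.1 -1.9]]
sq (420, 141, 22, 22) (397, 158, 37, 28) [ 0.5555 -0.3182  0.0443] err px [[ 0.2 -0.1]] [[-0.3  0. ]]
felt (array([0.4793, 0.0214]), array([0.0721, 0.1003]), 4.14) (array([0.4807, 0.0213]), array([0.0723, 0.1004]), 4.08)
mat (array([ 0.4822, -0.3078]), array([0.2206, 0.1012]), 0.17) (array([ 0.481 , -0.3293]), array([0.2287, 0.1451]), 0.1)
sqb (array([ 0.5535, -0.3144]), array([0.0485, 0.0486]), 80.11) (array([ 0.5569, -0.3179]), array([0.0567, 0.0461]), 82.07)
rail (array([ 0.586, -0.141]), array([0.1846, 0.0904]), 3.19)
top edge yaw 2.73 y at .57 -0.0974 24 24
top edge yaw 3.09 y at .57 -0.1846 24 24
w edge yaw 2.92 y at .57 -0.0972 37 37
w edge yaw 2.82 y at .57 -0.1865 37 37
```

Both views agree: rail yaw is about 3°, the ball knob is at z 0.053 and the pear at z 0.051. The rail origin is at about (0.577, -0.141). The back knob lies 58 mm further on, as it should. I'll grasp the pear.

```bash
python3 -m handwheel '[[[0.225,-0.776,1,0.05],[0.225,-0.776,1,0],[0.225,-0.776,1,0],[0.225,-0.776,0.5,0],[0,0,0.5,0],[0,0,1,0],[0,0,1,0],[0,0,1,0],[0,0,0.7,0],[0,0,0.65,0],[0,0,0,0],[0,0,0,0]]]' 85
python3 -m handwheel '[[[0,0,0,0],[0,0,0,0],[0,0,0,0],[0,0,0,0],[0,0,0,0],[0,0,0,0],[0,0,0,0],[0,0,0,0]]]' 0 30
```

```text
t: 4.2
tcp_pos: [0.5283, -0.1439, 0.0405]
tool_rot: [1.0, 0.026, 0.0, 0.0]
force: [0.1, 0.7, -0.1]
finger_gap: 0.996
gripper_force: 0.0
t: 5.2
tcp_pos: [0.5281, -0.1437, 0.0403]
tool_rot: [1.0, 0.026, 0.0, 0.0]
force: [-0.1, -1.1, 4.5]
finger_gap: 0.267
gripper_force: 29.4
```

```bash
python3 -m handwheel '[[[0,0,-0.12,0],[0,0,0,0],[-0.3,0,0,0],[-0.5,0,0,0],[-0.5,0,0,0],[-0.5,0,0,0],[-0.5,0,0,0],[-0.5,0,0,0],[-0.5,0,0,0],[-0.4,0,0,0],[-0.2,0,0,0],[0,0,0,0],[0,0,0,0]]]'
python3 - <<'E'
from h import *
shot("wrist","w2")
E
```

```text
t: 6.82
tcp_pos: [0.4311, -0.1488, 0.0431]
tool_rot: [1.0, 0.026, 0.0, 0.0]
force: [0.6, 0.1, 0.3]
finger_gap: 0.269
gripper_force: 29.4
```

View pics/w2.png

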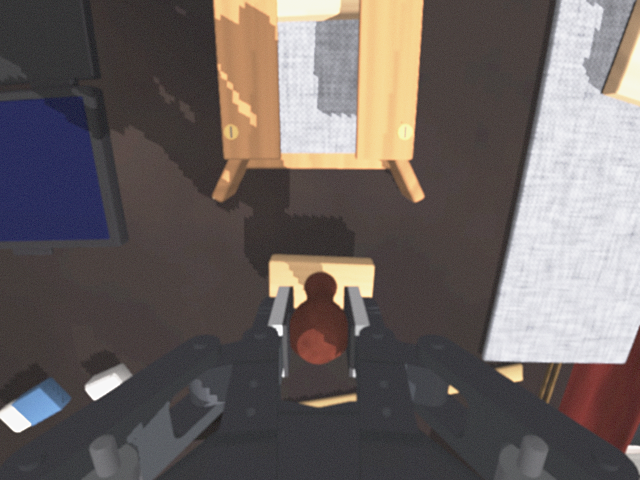

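The pear stamp is held upright at (320,325) with its base squarely across, clear of the flare (row 200). It goes to the mat at about (0.41, -0.308).

```bash
python3 -m handwheel '[[[0,0,-0.6,0],[0,0,-0.6,0],[-0.15,0.79,0,0],[-0.15,0.79,0,0],[-0.15,0.79,0,0],[-0.15,0.79,0,0],[-0.15,0.79,0,0],[-0.15,0.79,0,0],[-0.15,0.79,0,0],[-0.12,0.78,0,0],[0,0,0.5,0],[0,0,0.5,0],[0,0,0.2,0],[0,0,0.15,0],[0,0,0,0],[0,0,0,0]]]'
```

```text
t: 8.88
tcp_pos: [0.4095, -0.3075, 0.0395]
tool_rot: [1.0, 0.026, 0.0, 0.0]
force: [0.3, 0.1, -0.8]
finger_gap: 0.269
gripper_force: 29.4
```

```bash
python3 -m handwheel '[[[0,0,0,0],[0,0,0,0],[0,0,0,0],[0,0,0,0],[0,0,-0.5,0],[0,0,-0.5,0],[0,0,-1,0],[0,0,-1,0]]]' 70
python3 -m handwheel '[[[0.8825,-0.79,0,0],[0.8825,-0.79,0,0],[0.8825,-0.79,0,0],[0.8825,-0.79,0,0],[0.8825,-0.79,0,0],[0.8825,-0.79,0,0],[0.8825,-0.79,0,0],[0.8825,-0.79,0,0],[0,0,0.8,0],[0,0,0.8,0],[0,0,0.8,0],[0,0,0.4,0],[0,0,0.28,0],[0,0,0,0],[0,0,0,0]]]' 70
python3 -m handwheel '[[[0,0,0,0],[0,0,0,0],[0,0,0,0],[0,0,0,0],[0,0,0,0],[0,0,0,0],[0,0,0,0],[0,0,0,0]]]' 0 30
```

```text
t: 9.88
tcp_pos: [0.4094, -0.3076, 0.1159]
tool_rot: [1.0, 0.026, 0.0, 0.0]
force: [0.3, -0.8, 0.6]
finger_gap: 0.818
gripper_force: 0.0
t: 11.75
tcp_pos: [0.5779, -0.1409, 0.0379]
tool_rot: [1.0, 0.026, 0.001, 0.0]
force: [0.6, -0.3, -0.1]
finger_gap: 0.817
gripper_force: 0.0
t: 12.75
tcp_pos: [0.5777, -0.1409, 0.0379]
tool_rot: [1.0, 0.026, 0.0, 0.0]
force: [-1.2, -0.7, 5.5]
finger_gap: 0.36
gripper_force: 29.6
```

```bash
python3 -m handwheel '[[[0,0,-0.12,0],[0,0,0,0],[-0.3,0,0,0],[-0.5,0,0,0],[-0.5,0,0,0],[-0.5,0,0,0],[-0.5,0,0,0],[-0.5,0,0,0],[-0.5,0,0,0],[-0.5,0,0,0],[-0.5,0,0,0],[-0.5,0,0,0],[-0.5,0,0,0],[-0.4,0,0,0],[-0.3,0,0,0],[0,0,0,0],[0,0,0,0]]]'
```

```text
t: 14.88
tcp_pos: [0.4282, -0.1487, 0.0404]
tool_rot: [1.0, 0.026, 0.0, 0.0]
force: [-0.2, -0.1, 0.1]
finger_gap: 0.358
gripper_force: 29.7
```

```bash
python3 -m handwheel '[[[0,0,-0.7,0],[0,0,-0.7,0],[0,0.805,-0.6,0],[0,0.805,0,0],[0,0.805,0,0],[0,0.805,0,0],[0.3,0.81,0,0],[0.3,0.81,0,0],[0.3,0.81,0,0],[0.36,0.8,0,0],[0,0,0.8,0],[0,0,0.7,0],[0,0,0.4,0],[0,0,0.15,0],[0,0,0.1,0],[0,0,0,0],[0,0,0,0]]]'
python3 -m handwheel '[[[0,0,0,0],[0,0,0,0],[0,0,0,0],[0,0,0,0],[0,0,-0.5,0],[0,0,-0.5,0],[0,0,-1,0],[0,0,-1,0],[0,0,0,0]]]' 70
python3 - <<'E'
from h import *
shot("wrist","w3")
E
```

```text
t: 17.0
tcp_pos: [0.4678, -0.308, 0.037]
tool_rot: [1.0, 0.026, 0.0, 0.0]
force: [-0.8, -0.8, -0.7]
finger_gap: 0.362
gripper_force: 29.8
t: 18.12
tcp_pos: [0.4688, -0.309, 0.1143]
tool_rot: [1.0, 0.026, 0.002, 0.002]
force: [-0.1, 0.3, -0.1]
finger_gap: 0.82
gripper_force: 0.0
```

View pics/w3.png

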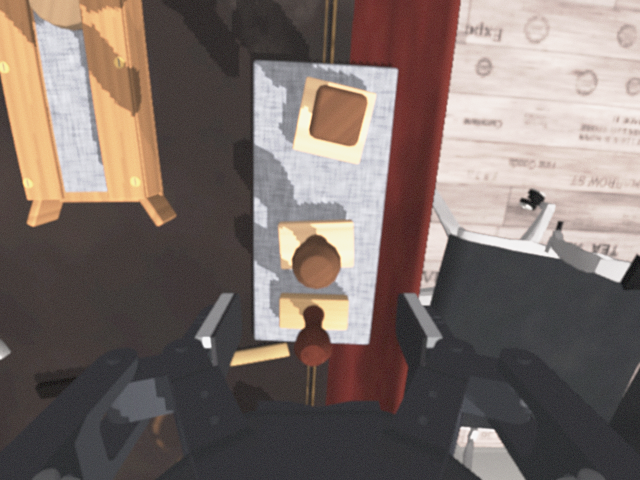

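Pear (313,345) and ball (316,262) stand upright on the mat in front of the square one (338,115), so step 1 is met. Before reaching for the round stamp I'll check clearance to the chest and re-measure the round and square stamps.

```bash
python3 - <<'E'
from meas import *
im,d,c=load("top0")
v,u=np.mgrid[0:480,0:640];uv=np.c_[u.ravel(),v.ravel()];P=depthpts(c,d,uv)
g=(P[:,0]>.6)&(P[:,0]<.72)&(P[:,1]>-.25)&(P[:,1]<.03)&(P[:,2]>.04)
Q=P[g]
for y0 in np.arange(-.25,.03,.02):
    q=Q[(Q[:,1]>y0)&(Q[:,1]<=y0+.02)]
    if len(q): i=q[:,0].argmin(); print(round(y0,2),len(q),q[:,0].min().round(3),q[:,2].max().round(3),q[i].round(3))
w=load("w3");m=masks(w[0])
k=comp(m["wood"],(285,70,385,170),15);print("sqbase",rect(w[2],k,.017))
k=comp(m["dark"],(305,78,372,150),5);b=cv2.boundingRect(k);print("sqblock",b,rect(w[2],k,.071))
E
```

```text
-0.25 120 0.704 0.052 [ 0.704 -0.23   0.044]
-0.23 164 0.7 0.056 [ 0.7   -0.211  0.046]
-0.21 163 0.697 0.055 [ 0.697 -0.202  0.049]
-0.17 1 0.628 0.076 [ 0.628 -0.15   0.076]
-0.15 239 0.619 0.088 [ 0.619 -0.138  0.084]
-0.13 49 0.623 0.086 [ 0.623 -0.13   0.073]
-0.09 463 0.687 0.132 [ 0.687 -0.078  0.044]
-0.07 511 0.688 0.131 [ 0.688 -0.07   0.062]
-0.05 508 0.691 0.131 [ 0.691 -0.049  0.123]
-0.03 521 0.684 0.131 [ 0.684 -0.017  0.055]
-0.01 481 0.686 0.13 [ 0.686 -0.009  0.042]
0.01 449 0.689 0.131 [0.689 0.021 0.04 ]
sqbase (array([ 0.5569, -0.3128]), array([0.0446, 0.0466]), 80.89)
sqblock (310, 85, 56, 60) (array([ 0.5558, -0.314 ]), array([0.0264, 0.0264]), 79.97)
```

```bash
python3 -m handwheel '[[[0.877,-0.81,0,0],[0.877,-0.81,0,0],[0.877,-0.81,0,0],[0.877,-0.81,0,0],[0.877,-0.81,0,0],[0.877,-0.81,0,0],[0.877,-0.81,0,0],[0.877,-0.81,0,0],[0,0,0.8,0],[0,0,0.8,0],[0,0,0.8,0],[0,0,0.3,0],[0,0,0.2,0],[0,0,0,0],[0,0,0,0]]]' 70
python3 -m handwheel '[[[0,0,0,0],[0,0,0,0],[0,0,0,0],[0,0,0,0],[0,0,0,0],[0,0,0,0],[0,0,0,0],[0,0,0,0]]]' 0 30
python3 -m handwheel '[[[0,0,-0.12,0],[0,0,0,0],[-0.3,0,0,0],[-0.5,0,0,0],[-0.5,0,0,0],[-0.5,0,0,0],[-0.5,0,0,0],[-0.5,0,0,0],[-0.5,0,0,0],[-0.5,0,0,0],[-0.5,0,0,0],[-0.5,0,0,0],[-0.5,0,0,0],[0,0,0,0],[0,0,0,0]]]'
```

```text
t: 20.05
tcp_pos: [0.6348, -0.1373, 0.0398]
tool_rot: [1.0, 0.026, 0.001, 0.0]
force: [-0.8, -0.2, 0.1]
finger_gap: 0.818
gripper_force: 0.0
t: 21.05
tcp_pos: [0.6346, -0.1373, 0.0394]
tool_rot: [1.0, 0.026, 0.0, 0.0]
force: [-0.8, -0.4, 4.1]
finger_gap: 0.272
gripper_force: 29.5
t: 22.92
tcp_pos: [0.5026, -0.1442, 0.0422]
tool_rot: [1.0, 0.026, 0.001, 0.0]
force: [-0.3, 0.9, -0.8]
finger_gap: 0.272
gripper_force: 29.4
```

```bash
python3 -m handwheel '[[[-0.5,0,0,0],[-0.5,0,0,0],[-0.5,0,0,0],[-0.5,0,0,0],[-0.5,0,0,0],[-0.4,0,0,0],[0,0,0,0],[0,0,-0.7,0],[0,0,-0.7,0],[0,0,-0.6,0],[0,0,0,0]]]'
python3 -m handwheel '[[[0,-0.83,0,0],[0,-0.83,0,0],[0,-0.83,0,0],[0,-0.83,0,0],[0.59,-0.83,0,0],[0.59,-0.83,0,0],[0.59,-0.84,0,0],[0.59,-0.84,0,0],[0,0,0.8,0],[0,0,0.6,0],[0,0,0,0],[0,0,0,0]]]'
```

```text
t: 24.3
tcp_pos: [0.4308, -0.1482, 0.0929]
tool_rot: [1.0, 0.026, 0.001, 0.001]
force: [-0.9, -0.5, -1.1]
finger_gap: 0.275
gripper_force: 29.5
t: 25.8
tcp_pos: [0.4798, 0.0215, 0.0569]
tool_rot: [1.0, 0.025, -0.0, -0.0]
force: [-0.3, 0.4, -1.3]
finger_gap: 0.272
gripper_force: 29.6
```

Down 10.5 mm, then release, retreat and look.

```bash
python3 -m handwheel '[[[0,0,0.2,0],[0,0,0.15,0],[0,0,0.08,0],[0,0,0,0],[0,0,0,0]]]'
python3 -m handwheel '[[[0,0,0,0],[0,0,0,0],[0,0,0,0],[0,0,0,0],[0,0,-0.5,0],[0,0,-0.5,0],[0,0,-1,0],[0,0,-1,0],[0,0,0,0]]]' 70
python3 - <<'E'
from meas import *
im,d,c=shot("wrist","w4")
cv2.imwrite("pics/w4s.png",cv2.resize(im[:,:,::-1],(480,360)))
E
```

```text
t: 26.42
tcp_pos: [0.48, 0.0217, 0.0464]
tool_rot: [1.0, 0.026, 0.0, 0.0]
force: [-0.2, -0.6, -0.6]
finger_gap: 0.275
gripper_force: 29.6
t: 27.55
tcp_pos: [0.4815, 0.0215, 0.1237]
tool_rot: [1.0, 0.026, 0.003, 0.001]
force: [0.8, -0.3, -0.3]
finger_gap: 0.823
gripper_force: 0.0
```

View pics/w4s.png

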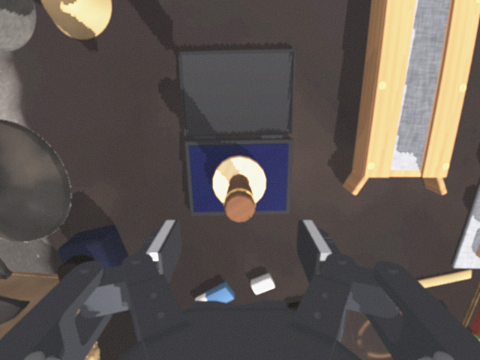

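The round stamp stands upright with its base (240,182) centred on the felt (240,178). Now the square stamp.

```bash
python3 -m handwheel '[[[0.152,0.903,0,0],[0.152,0.903,0,0],[0.152,0.903,0,0],[0.152,0.903,0,0],[0.152,0.903,0,0],[0.152,0.903,0,0],[0.152,0.903,0,0],[0.152,0.903,0,0],[0.152,0.903,0,0],[0.152,0.903,0,0],[0.152,0.903,0,0],[0.152,0.903,0,0],[0.152,0.903,0,0],[0.152,0.903,0,0],[0.152,0.903,0,0],[0,0,0,0.72],[0,0,0,0.72],[0,0,0,0.72],[0,0,0,0],[0,0,0,0]]]' 55
python3 - <<'E'
from h import *
s=sense();print(s['tcp_pos'],R.from_quat(s['tool_rot']).as_matrix()[0].round(4))
im,d,c=shot("top","t5");q=depthpts(c,d,[(452,150),(458,150)]);print("edge z",q.round(3))
E
```

```text
t: 30.1
tcp_pos: [0.5543, -0.3138, 0.1212]
tool_rot: [0.996, -0.087, -0.0, -0.0]
force: [-0.2, -0.6, 0.4]
finger_gap: 0.644
gripper_force: 0.0
[ 0.55431249 -0.31382266  0.12124233] [ 0.9849 -0.1729 -0.    ]
edge z [[ 0.435 -0.19   0.647]
 [ 0.436 -0.193  0.644]]
```

```bash
python3 -m handwheel '[[[0.06,0,0.8,0],[0,0,0.8,0],[0,0,0.8,0],[0,0,0.6,0],[0,0,0.25,0],[0,0,0.1,0],[0,0,0,0],[0,0,0,0]]]' 55
python3 -m handwheel '[[[0,0,0,0],[0,0,0,0],[0,0,0,0],[0,0,0,0],[0,0,0,0],[0,0,0,0],[0,0,0,0],[0,0,-0.5,0],[0,0,-1,0],[0,0,-1,0],[0,0,0,0]]]' 0 30
python3 - <<'E'
from h import *
im,d,c=shot("wrist","w5")
cv2.imwrite("pics/w5s.png",cv2.resize(im[:,:,::-1],(480,360)))
E
```

```text
t: 31.15
tcp_pos: [0.5562, -0.3141, 0.0383]
tool_rot: [0.996, -0.087, 0.001, 0.0]
force: [-0.5, -0.5, -1.0]
finger_gap: 0.643
gripper_force: 0.0
t: 32.52
tcp_pos: [0.557, -0.3147, 0.1021]
tool_rot: [0.996, -0.087, 0.002, 0.001]
force: [-0.3, -0.0, -0.6]
finger_gap: 0.325
gripper_force: 33.4
```

View pics/w5s.png

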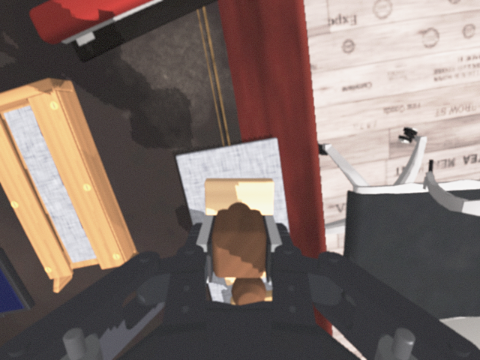

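The square stamp is held squarely, base (240,195) parallel to the fingers. I'll turn back, then go over the rail to the open end, clear of the ball stamp.

```bash
python3 -m handwheel '[[[0,0,0,-0.72],[0,0,0,-0.72],[0,0,0,-0.72],[0,0,0,0],[0,-0.863,0,0],[0,-0.863,0,0],[0,-0.863,0,0],[0,-0.863,0,0],[0,-0.863,0,0],[0,-0.863,0,0],[0,-0.863,0,0],[0,-0.863,0,0],[-0.8,0,0,0],[-0.8,0,0,0],[-0.8,0,0,0],[-0.8,0,0,0],[-0.8,0,0,0],[-0.75,0,0,0],[0,0,0,0],[0,0,0,0]]]'
python3 - <<'E'
from h import *
s=sense();print(s['tcp_pos'],R.from_quat(s['tool_rot']).as_matrix()[0].round(4))
E
```

```text
t: 35.08
tcp_pos: [0.4295, -0.1478, 0.1003]
tool_rot: [1.0, 0.026, 0.001, 0.001]
force: [0.2, -0.9, -0.5]
finger_gap: 0.321
gripper_force: 33.3
[ 0.42947615 -0.14777461  0.10028023] [0.9987 0.0514 0.0017]
```

```bash
python3 -m handwheel '[[[0,0.03,0.8,0],[0,0,0.8,0],[0,0,0.5,0],[0,0,0.2,0],[0,0,0,0],[0.3,0,0,0],[0.4,0,0,0],[0.4,0,0,0],[0.4,0,0,0],[0.4,0,0,0],[0.4,0,0,0],[0,0,0,0]]]'
```

```text
t: 36.58
tcp_pos: [0.4868, -0.1455, 0.0426]
tool_rot: [1.0, 0.026, 0.001, 0.0]
force: [0.2, 0.4, -0.6]
finger_gap: 0.325
gripper_force: 33.4
```

```bash
python3 -m handwheel '[[[0.4,0,0,0],[0.5,0,0,0],[0.5,0,0,0],[0.5,0,0,0],[0.5,0,0,0],[0.5,0,0,0],[0.5,0,0,0],[0.5,0,0,0],[0.5,0,0,0],[0.5,0,0,0],[0.5,0,0,0],[0.5,0,0,0],[0,0,0,0],[0,0,0.1,0],[0,0,0,0],[0,0,0,0]]]'
```

```text
t: 38.58
tcp_pos: [0.6327, -0.1377, 0.0401]
tool_rot: [1.0, 0.026, -0.0, -0.0]
force: [0.2, 0.8, 0.2]
finger_gap: 0.325
gripper_force: 33.4
```

```bash
python3 -m handwheel '[[[0,0,0,0],[0,0,0,0],[0,0,0,0],[0,0,0,0],[0,0,-0.5,0],[0,0,-0.5,0],[0,0,-1,0],[0,0,-1,0],[0,0,0,0]]]' 70
python3 - <<'E'
from meas import *
im,d,c=shot("wrist","w6")
cv2.imwrite("pics/w6s.png",cv2.resize(im[:,:,::-1],(480,360)))
E
```

```text
t: 39.7
tcp_pos: [0.635, -0.1385, 0.1183]
tool_rot: [1.0, 0.026, 0.003, 0.001]
force: [-0.7, -0.6, 0.3]
finger_gap: 0.823
gripper_force: 0.0
```

View pics/w6s.png

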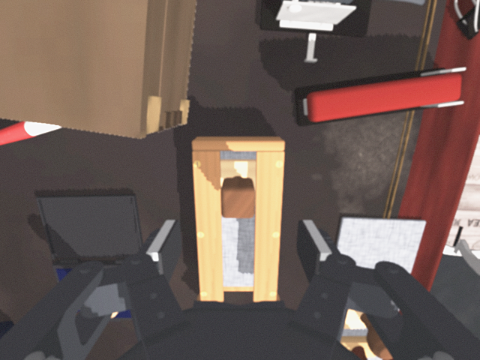

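```bash
python3 -m handwheel '[[[-0.868,0.807,0,0],[-0.868,0.807,0,0],[-0.868,0.807,0,0],[-0.868,0.807,0,0],[-0.868,0.807,0,0],[-0.868,0.807,0,0],[-0.868,0.807,0,0],[-0.868,0.807,0,0],[0,0,0,0],[0,0,0,0]]]' 70
```

```text
t: 41.0
tcp_pos: [0.4679, -0.3072, 0.1145]
tool_rot: [1.0, 0.026, -0.0, -0.001]
force: [0.6, -0.3, 0.1]
finger_gap: 0.817
gripper_force: 0.0
```

The square stamp sits upright in the back place (237,197) between the lips. Now the ball stamp.

```bash
python3 -m handwheel '[[[0,0.03,0.8,0],[0,0,0.8,0],[0,0,0.8,0],[0,0,0.5,0],[0,0,0.2,0],[0,0,0,0],[0,0,0,0]]]' 70
python3 -m handwheel '[[[0,0,0,0],[0,0,0,0],[0,0,0,0],[0,0,0,0],[0,0,0,0],[0,0,0,0],[0,0,0,0],[0,0,-0.4,0],[0,0,-0.8,0],[0,0,-0.8,0],[0,0,0,0]]]' 0 30
python3 -m handwheel '[[[0,-0.8,0,0],[0,-0.8,0,0],[0,-0.8,0,0],[0,-0.8,0,0],[-0.31,-0.81,0,0],[-0.31,-0.81,0,0],[-0.31,-0.81,0,0],[-0.31,-0.81,0,0],[0,0,0,0],[0,0,0,0]]]'
```

```text
t: 41.88
tcp_pos: [0.4685, -0.3089, 0.0382]
tool_rot: [1.0, 0.026, 0.0, 0.0]
force: [-0.3, -0.2, 0.5]
finger_gap: 0.822
gripper_force: 0.0
t: 43.25
tcp_pos: [0.4689, -0.3094, 0.0889]
tool_rot: [1.0, 0.026, 0.001, 0.001]
force: [-0.2, -0.3, -1.0]
finger_gap: 0.357
gripper_force: 29.7
t: 44.5
tcp_pos: [0.4297, -0.1499, 0.0877]
tool_rot: [1.0, 0.026, 0.001, 0.001]
force: [-0.4, 0.4, -0.6]
finger_gap: 0.356
gripper_force: 29.8
```

```bash
python3 -m handwheel '[[[0,-0.05,0.8,0],[0,0,0.7,0],[0,0,0.3,0],[0,0,0,0],[0.3,0,0,0],[0.4,0,0,0],[0.4,0,0,0],[0.4,0,0,0],[0.4,0,0,0],[0.4,0,0,0],[0,0,0,0]]]'
python3 -m handwheel '[[[0.4,0,0,0],[0.4,0,0,0],[0.4,0,0,0],[0.5,0,0,0],[0.5,0,0,0],[0.5,0,0,0],[0.5,0,0,0],[0.4,0,0,0],[0,0,0,0],[0,0,0.1,0],[0,0,0,0],[0,0,0,0]]]'
```

```text
t: 45.88
tcp_pos: [0.4872, -0.1453, 0.0426]
tool_rot: [1.0, 0.026, 0.001, 0.0]
force: [-0.2, 0.3, -0.8]
finger_gap: 0.357
gripper_force: 29.8
t: 47.38
tcp_pos: [0.5757, -0.1404, 0.0403]
tool_rot: [1.0, 0.026, -0.0, -0.0]
force: [0.0, 1.1, 1.7]
finger_gap: 0.357
gripper_force: 30.0
```

```bash
python3 -m handwheel '[[[0.05,0,0,0],[0,0,0,0],[0,0,0,0],[0,0,0,0],[0,0,0,0],[0,0,-0.5,0],[0,0,-0.5,0],[0,0,-1,0],[0,0,-1,0]]]' 70
python3 -m handwheel '[[[-0.874,0.791,0,0],[-0.874,0.791,0,0],[-0.874,0.791,0,0],[-0.874,0.791,0,0],[-0.874,0.791,0,0],[-0.874,0.791,0,0],[-0.874,0.791,0,0],[-0.874,0.791,0,0],[0,0,0,0],[0,0,0,0]]]' 70
```

```text
t: 48.5
tcp_pos: [0.5774, -0.1406, 0.1168]
tool_rot: [1.0, 0.026, 0.0, 0.0]
force: [-0.1, -0.6, -0.2]
finger_gap: 0.822
gripper_force: 0.0
t: 49.75
tcp_pos: [0.4112, -0.3074, 0.1157]
tool_rot: [1.0, 0.026, 0.0, 0.0]
force: [-0.5, 1.3, -0.5]
finger_gap: 0.818
gripper_force: 0.0
```

```bash
python3 -m handwheel '[[[-0.06,0,0.8,0],[0,0,0.8,0],[0,0,0.8,0],[0,0,0.5,0],[0,0,0.2,0],[0,0,0,0],[0,0,0,0]]]' 70
python3 -m handwheel '[[[0,0,0,0],[0,0,0,0],[0,0,0,0],[0,0,0,0],[0,0,0,0],[0,0,0,0],[0,0,0,0],[0,0,-0.4,0],[0,0,-0.8,0],[0,0,-0.8,0],[0,0,0,0]]]' 0 30
python3 -m handwheel '[[[0.15,-0.79,0,0],[0.15,-0.79,0,0],[0.15,-0.79,0,0],[0.15,-0.79,0,0],[0.15,-0.79,0,0],[0.15,-0.79,0,0],[0.15,-0.79,0,0],[0.15,-0.79,0,0],[0,0,0,0],[0,0,0,0]]]'
```

```text
t: 50.62
tcp_pos: [0.4097, -0.3078, 0.0381]
tool_rot: [1.0, 0.026, 0.0, 0.0]
force: [-0.4, 0.3, -0.5]
finger_gap: 0.82
gripper_force: 0.0
t: 52.0
tcp_pos: [0.4099, -0.308, 0.0887]
tool_rot: [1.0, 0.026, 0.001, 0.001]
force: [0.8, 0.3, -0.4]
finger_gap: 0.269
gripper_force: 29.4
t: 53.25
tcp_pos: [0.4316, -0.1484, 0.0877]
tool_rot: [1.0, 0.026, 0.0, 0.0]
force: [-0.2, 0.0, 0.5]
finger_gap: 0.271
gripper_force: 29.4
```

```bash
python3 -m handwheel '[[[0,0,0.8,0],[0,0,0.7,0],[0,0,0.3,0],[0,0,0,0],[0.3,0,0,0],[0.4,0,0,0],[0.4,0,0,0],[0.4,0,0,0],[0.4,0,0,0],[0.4,0,0,0],[0.4,0,0,0],[0.4,0,0,0],[0.4,0,0,0],[0.36,0,0,0],[0,0,0,0],[0,0,0.1,0],[0,0,0,0],[0,0,0,0]]]'
python3 -m handwheel '[[[0,0,0,0],[0,0,0,0],[0,0,0,0],[0,0,0,0],[0,0,-0.5,0],[0,0,-0.5,0],[0,0,-1,0],[0,0,-1,0],[0,0,-1,0],[0,0,-1,0],[0,0,-1,0]]]' 70
python3 -m handwheel '[[[-0.3,0.9,0,0],[-0.3,0.9,0,0],[-0.3,0.9,0,0],[-0.3,0.9,0,0],[0,0,0,0],[0,0,0,0]]]' 70
python3 - <<'E'
from meas import *
im,d,c=shot("wrist","w7")
top=shot("top","t7")
t0,w1=load("top0"),load("w1")
cv2.imwrite("pics/w7s.png",cv2.resize(im[:,:,::-1],(480,360)))
E
```

```text
t: 55.5
tcp_pos: [0.5272, -0.1432, 0.04]
tool_rot: [1.0, 0.026, -0.0, -0.0]
force: [-0.4, -0.3, 0.0]
finger_gap: 0.269
gripper_force: 29.5
t: 56.88
tcp_pos: [0.5275, -0.1432, 0.1921]
tool_rot: [1.0, 0.026, 0.001, 0.0]
force: [0.3, 0.3, -0.3]
finger_gap: 0.82
gripper_force: 0.0
t: 57.62
tcp_pos: [0.5021, -0.234, 0.1906]
tool_rot: [1.0, 0.026, 0.0, -0.0]
force: [0.2, 0.6, 0.5]
finger_gap: 0.816
gripper_force: 0.0
```

View pics/w7s.png

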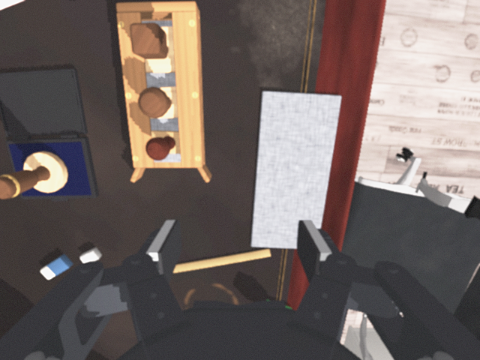

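All are in place: square (149,40), ball (154,102) and pear (160,148) in the rail, and round base (45,173) on the felt. One numeric check before handing in.

```bash
python3 - <<'E'
from meas import *
w=load("w7");m=masks(w[0])
def cen(roi,z,k="dark"):
    q=comp(m[k],roi,3); cc=cv2.minEnclosingCircle(q)[0]; return plane(w[2],[cc],z)[0,:2].round(4)
pe,ba,sq=cen((188,176,240,218),.051),cen((178,112,232,160),.053),cen((170,26,225,80),.06)
print("pear",pe,"want .527,-.144; ball",ba,"want .577,-.140; square",sq,"want ~.635,-.138")
print("round base",cen((20,195,95,265),.02,"wood"),"felt",rect(w[2],comp(m["blue"],(5,180,130,268),25),.012))
E
```

```text
pear [ 0.5268 -0.1434] want .527,-.144; ball [ 0.5746 -0.1377] want .577,-.140; square [ 0.6333 -0.1369] want ~.635,-.138
round base [0.468 0.033] felt (array([0.4805, 0.0282]), array([0.0729, 0.1136]), 4.3)
```

```bash
python3 - <<'E'
from h import *
w=load("w7");print(plane(w[2],[(61,231)],.025).round(3))
from station import sign_off
print(sign_off())
E
```

```text
[[0.48  0.018 0.025]]
the job is handed in; nothing more can be done
None
```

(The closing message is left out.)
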